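# Set the jig's gap with its thumb wheel and lock it

### The arm

A 6-joint arm with a two-finger parallel gripper is mounted at the origin on a cart in front of the work surface, level with it; the furniture and walls round the work are solid. World frame = base frame: x ahead of the robot, y to its left, z up, the work surface at z = 0. Lengths are in m, angles in rad, forces in N, time in s.
With the tool pointing down it reaches from about 0.25 to 0.85 m from the base axis. Payload 12.5 kg.
Tool frame: the origin (TCP) lies midway between the tips of the shut fingers; the grasp point (between the pads) lies 19 mm behind it (r.pinch_z is the distance from the TCP to the grasp point, in m); z points along the fingers, y is the line along which they close (so a half turn about z gives the same grasp; the last joint's range is limited). The gripper opens to 93 mm and grips with 3 to 60 N. Pads are 15 mm wide; open, the fingers measure 128 mm over their backs; the gripper's body (75 mm by 188 mm) begins 65 mm behind the grasp point.
Start: joints at [1.055, 0.351, 1.652, -0, 1.139, -0.085], TCP at [0.23, 0.5, 0.219] pointing down, gripper open.
Joint ranges: [-2.75, 2.75], [-0.79, 2.1], [0.01, 2.65], [-1.57, 4.71], [0.07, 3.14], [-2.87, 2.87]. Speed limits (rad/s): [2.22, 2.22, 2.79, 3.14, 3.14, 3.14].

### API

Orientations are given as a unit quaternion [x, y, z, w].
In Python, from bench import r gives the robot as it stands. The module is installed in compiled form; this text tells all that it offers.
- The arm moves only by the tool apply_moves, never from a script. Its argument "targets" is a list of rows, each an object of numbers: "rx", "ry", "rz": the turn, a rotation vector about the tool's x, y, z in degrees; "x", "y", "z": the shift along the tool's x, y, z in cm; "jaw": the opening, from 0 (shut) to 1 (fully open). A call has 1 to 10 rows; each row shifts and turns the commanded pose from where the row before left it, along the tool's axes as they then stand; what a row does not reach is not made up. A row lasts 1/8 s, in which the tool goes at most 62.5 mm and 10.7 degrees, less where a joint would pass 70% of its speed; a pose out of reach is approached as far as the arm can. A call with a gripper value outside its range is refused whole. The fingers move at their own pace and stop on an object; "squeeze" is the grip in N (left out, the last holds). Time passes only in rows, so rows that do not move let the fingers close. It gives the time, the measured TCP pose, the force, the opening and the grip force at its end, in the units of the state.
- r.get_obs(): the state, without advancing time (a new reading comes with each control period).
- r.grab_frame(name): name is "side" or "top"; returns (picture, depth): 400x640x3 uint8, blue, green, red; 400x640 float32, m along the optical axis (not along the pixel's ray), 0 where there is no reading.
- r.camera_params(name): a dict with "fx", "fy", "cx", "cy" (pixels), "k1" (the pictures are not rectified: a ray, as slopes to the right and down, at radius r is drawn at 1 + k1 r^2 times it, then the intrinsics apply), "rvec" (rotation vector, rad) and "tvec" (3), from world to camera coordinates, as OpenCV has them. Camera axes: x right, y down, z forward; pixel columns grow to the right and rows downward; lengths in m; the calibration is good to about 2 mm. A picture is of the moment at which its call begins. camera_params takes no time and is no camera call.
- r.sign_off(): hands the job in; it is judged then, once.
Trained networks look in the newest picture that a camera, given by its name, has taken for a name from the list of things; names that differ only in an ending like _2 or _b are one class to them, and where a whole thing is asked for, a point or a joint stands for the part that bears it (a point fixed in the world has none). Each returns a list of dicts, best first, with "confidence" (0 to 1); they miss things now and then, are a little off and sometimes report something else, mostly with a low value. They report only what shows in the picture. A call takes as long as a camera call.
- r.look_for(name, camera): "point" ([x, y, z] in m, in world coordinates, good to about 4 mm: the middle of the surface that is visible of it).
- r.trace(name, camera): "region" (400x640 bool, what is visible of it).
The state is a dict: "time_s": time; "joint_pos": joint angles; "qvel": joint speeds; "tau": joint torques, N m; "tool_pos": TCP position; "orientation": TCP orientation; "contact_force": force on the tool from outside, world axes, zero at the start; "ft_torque": the same for the moment, N m; "grip_width": finger opening in m; "grasp_force": force on a finger pad.
Only numpy, scipy, OpenCV 4.12 (cv2) and the standard library are available. Lean on these libraries where they do the work, as an engineer would, in place of code of your own. Each camera call takes 0.05 s, during which the arm holds its last target. There are 200 camera calls.

### The job

Roll the knurled brass wheel of the green jig under a fingertip until the jaw has closed up so far that its yellow pointer points into the red band of the white gauge clip; then push the red lock tab away from you, fully home, and take the hand away. Touch and push only: move the jaw by the wheel alone and never by pushing it, grasp nothing, and leave the loose tools and parts lying round the jig where they are.

Things in the scene. Friction and masses are not known exactly. Their poses are not given: they have to be found in the camera images.
- jig: Green jig screwed to the table, base plate 75 x 256 x 10 mm; origin on the table. Its x axis points away from the robot (yaw about -0.2 to 0.3), y to the left along its length, z up. In this frame: wheel at y = -55 mm between green cheeks 62 mm high; dark fixed anvil at y = 75 to 100 mm, 52 mm high; dark scale rail on the robot's side, x = -61 to -37, y = 2 to 102 mm, 26 mm high.
- gap_jaw: Sliding dark steel jaw, 46 x 22 mm, 53 mm high, with a yellow pointer on the robot's side; origin at table level under its gripping face. It slides along the jig's y to the anvil: gap 50 mm at the start, can close by 42 mm. Geared to the wheel, it stays where the wheel leaves it. Must not be touched.
- pointer_tip (a point): Tip of the jaw's yellow pointer, 3 mm wide, at x = -41 mm in the jig's frame.
- mark (a point): Middle of the red band on the white gauge clip, at the edge facing the pointer; axes parallel to the jig's. The clip (16 x 20 x 6 mm) is fixed on the scale rail, each time elsewhere; the band is 6 mm wide along the jig's y. At the start it lies 12 to 32 mm to +y (towards the anvil) of the pointer tip.
- wheel_top (a point): Topmost point of the brass wheel's rim, 88 mm above the table; does not turn. Wheel radius 32 mm, width 22 mm, axle level along the jig's x; the rim stands 26 mm above the cheeks. Its carriage is sprung: pressed from above it sinks from about 3 N, stop at 5 mm and 9 N. A fingertip pressed 2 to 4 mm down and drawn along the jig's y turns it by friction.
- thumb_wheel (a joint): Turn of the wheel in rad, 0 at the start, at most 4.2. It grows when the top of the rim is drawn to the jig's +y (towards the anvil); the jaw closes 10 mm per rad, so 32 mm of fingertip travel moves the jaw 10 mm. Drawn the other way it opens the jaw. Needs about 1 N at the rim and stays where it is left.
- lock_top (a point): Middle of the top edge of the red lock tab, an upright plate 24 mm wide (jig y), 10 mm thick (jig x) and 62 mm high over the table, free of other parts on the robot's side; 23 mm of clear space lies between it and the wheel's carriage.
- lock (a joint): Lock slide in m, 0 to 0.003 at the start (open, towards the robot), 0.018 at its end stop fully home; it slides along the jig's +x (away from the robot) against about 2 N and stays where it is left. It does not spring back.
- ball_bearing: Bystander, loose: steel ball bearing lying flat, 52 mm across, 15 mm high; origin at the centre of its underside. Leave it where it is.
- machine_bolt: Bystander, loose: M16 bolt standing upright on its hexagon head, 70 mm tall; origin at the centre of its underside. Leave it where it is.
- nut_30: Bystander, loose: rusty hexagon nut, 30 mm across flats, 24 mm high; origin at the centre of its underside. Leave it where it is.
- v_block_a: Bystander, loose: ground steel V-block, 50 x 50 x 34 mm; origin at the centre of its underside. Leave it where it is.
- tape_measure: Bystander, loose: yellow tape measure, 66 x 85 x 37 mm; origin at the centre of its underside. Leave it where it is.
- screwdriver_red: Bystander, loose: screwdriver with red handle lying flat, 220 mm long; origin at the centre of its underside. Leave it where it is.
- pliers_red: Bystander, loose: pliers with red handles lying flat, 176 mm long; origin at the centre of its underside. Leave it where it is.

How it is judged:
On the way, in this order (a step that is already met when the one before it is completed fails the run):
1. the wheel has been rolled until the yellow pointer is in the red band (y of pointer_tip in the frame of mark between -0.003 and 0.003 m and velocity of joint thumb_wheel between -0.1 and 0.1 rad/s), for 0.2 s.
2. the red lock tab is pushed fully home (value of joint lock above 0.015 m), for 0.2 s.
At the end, for the whole second after the job is handed in: The yellow pointer tip is within 3 mm of the centre of the red band (along the jig's y), the lock tab is within 3 mm of its end stop, and the wheel is at rest (y of pointer_tip in the frame of mark between -0.003 and 0.003 m and value of joint lock above 0.015 m and velocity of joint thumb_wheel between -0.05 and 0.05 rad/s); the robot touches nothing.
It fails at once if the jaw is pushed directly instead of by the wheel (contact force between any of the fingers, the arm and gap_jaw above 1 N).
It fails at once if a loose bystander is lifted, carried or shifted by more than 15 mm (distance of any of ball_bearing, machine_bolt, nut_30, v_block_a, tape_measure, screwdriver_red, pliers_red from where it was at the start of the episode above 0.015 m).
It also fails if it takes over 58 s, if anything falls off the work surface, if the arm or the gripper's body presses on something with over 40 N, if the wrist force passes 120 N, or if a joint passes its speed limit or range.

## Working session

There is one attempt and no reset: what is moved stays moved. The work goes in short steps, Python scripts to look and compute and a tool call to move; the robot and the scene stay as the last step left them, time stands still between calls to the robot, and variables do not carry over. Pictures are saved under pics/ and viewed, at most 10 in all, crops included, and the job is handed in when it is done.

Besides the shell and the picture viewer there is one more tool, called after "Call:" by a JSON object that holds its "api" and its "payload". apply_moves: Moves the arm, as the interface text tells. Its arguments: {"type":"object","properties":{"targets":{"type":"array"},"squeeze":{"type":"number"}},"required":["targets"]}

```bash
mkdir -p pics; cat > h.py <<'E'
import numpy as np, cv2
from bench import r
def cam(n):
    p=r.camera_params(n); R=cv2.Rodrigues(np.array(p["rvec"],float))[0]; return p,R,np.array(p["tvec"],float).ravel()
def world(n,u,v,d):
    p,R,t=cam(n); u=np.atleast_1d(u).astype(float);v=np.atleast_1d(v).astype(float);d=np.atleast_1d(d)
    K=np.array([[p["fx"],0,p["cx"]],[0,p["fy"],p["cy"]],[0,0,1]])
    xy=cv2.undistortPoints(np.stack([u,v],-1)[:,None],K,np.array([p["k1"],0,0,0.]))[:,0]
    return (np.c_[xy,np.ones(len(xy))]*d[:,None]-t)@R
def pix(n,P):
    p,R,t=cam(n); K=np.array([[p["fx"],0,p["cx"]],[0,p["fy"],p["cy"]],[0,0,1]])
    return cv2.projectPoints(np.atleast_2d(P).astype(float),cv2.Rodrigues(R)[0],t,K,np.array([p["k1"],0,0,0.]))[0][:,0]
def atz(n,u,v,z):
    a=world(n,u,v,np.full(np.size(u),.1)); b=world(n,u,v,np.full(np.size(u),1.)); s=(z-a[:,2])/(b[:,2]-a[:,2]); return a+(b-a)*s[:,None]
E
python3 - <<'E'
from h import *
for n in("side","top"):
    im,d=r.grab_frame(n); cv2.imwrite(f"pics/{n}0.png",im); np.savez(f"{n}0.npz",im=im,d=d)
    p,R,t=cam(n); print(n,p["fx"],p["k1"],-R.T@t)
    for k in("jig","wheel_top","lock_top","pointer_tip","mark","gap_jaw","machine_bolt","tape_measure","v_block_a","nut_30","ball_bearing","screwdriver_red","pliers_red"):
        print(k,[(np.round(o["point"],3),round(o["confidence"],2)) for o in r.look_for(k,n)[:2]])
o=r.get_obs();print(o["time_s"],o["tool_pos"],o["orientation"],o["contact_force"],o["grip_width"])
E
```

```text
side 488.88859729340635 -0.11306720559305569 [ 0.50613712 -1.13928519  0.77547754]
jig [(array([ 0.514, -0.273,  0.02 ]), 0.7), (array([0.392, 0.067, 0.007]), 0.16)]
wheel_top []
lock_top [(array([ 0.502, -0.345,  0.032]), 0.57)]
pointer_tip [(array([ 0.519, -0.203,  0.051]), 0.67)]
mark []
gap_jaw [(array([ 0.517, -0.205,  0.054]), 0.57)]
machine_bolt [(array([ 0.605, -0.204,  0.035]), 0.5)]
tape_measure [(array([0.707, 0.025, 0.037]), 0.8), (array([ 0.515, -0.274,  0.02 ]), 0.69)]
v_block_a [(array([ 0.556, -0.068,  0.028]), 0.67)]
nut_30 [(array([ 0.592, -0.252,  0.018]), 0.77)]
ball_bearing [(array([ 0.598, -0.117,  0.014]), 0.69)]
screwdriver_red [(array([0.505, 0.288, 0.022]), 0.86)]
pliers_red [(array([0.388, 0.065, 0.009]), 0.89)]
top 423.92205415785946 -0.07284017382291923 [ 0.40159316 -0.00701151  1.04527491]
jig [(array([ 0.508, -0.213,  0.023]), 0.96)]
wheel_top [(array([ 0.513, -0.195,  0.043]), 0.61)]
lock_top []
pointer_tip [(array([ 0.513, -0.195,  0.044]), 0.6), (array([ 0.515, -0.189,  0.052]), 0.57)]
mark [(array([ 0.467, -0.162,  0.035]), 0.58), (array([ 0.507, -0.325,  0.03 ]), 0.45)]
gap_jaw [(array([ 0.512, -0.197,  0.052]), 0.65)]
machine_bolt []
tape_measure [(array([0.705, 0.043, 0.038]), 0.97), (array([ 0.591, -0.199,  0.036]), 0.58)]
v_block_a [(array([ 0.558, -0.053,  0.027]), 0.59)]
nut_30 [(array([ 0.593, -0.241,  0.025]), 0.65), (array([0.708, 0.043, 0.039]), 0.57)]
ball_bearing [(array([ 0.601, -0.112,  0.013]), 0.66), (array([ 0.512, -0.214,  0.022]), 0.6)]
screwdriver_red [(array([0.508, 0.297, 0.03 ]), 0.83)]
pliers_red [(array([0.387, 0.075, 0.013]), 0.94)]
1.4 [0.22965151 0.49973679 0.21865581] [2.13742866e-01 9.76889956e-01 1.33702643e-05 4.04302588e-06] [-0.50834459 -0.39939935 -0.38345263] 0.09333753446845029
```

```bash
python3 - <<'E'
from h import *
for n in("side","top"):
    im=cv2.imread(f"pics/{n}0.png"); u,v=pix(n,[0.51,-.22,.03])[0].astype(int); print(n,u,v)
    x,y=max(u-100,0),max(v-75,0); x=min(x,440);y=min(y,250); print("origin",x,y)
    cv2.imwrite(f"pics/{n}0c.png",cv2.resize(im[y:y+150,x:x+200],None,fx=4,fy=4,interpolation=cv2.INTER_CUBIC))
E
```

```text
side 308 270
origin 208 195
top 404 240
origin 304 165
```

View pics/side0c.png

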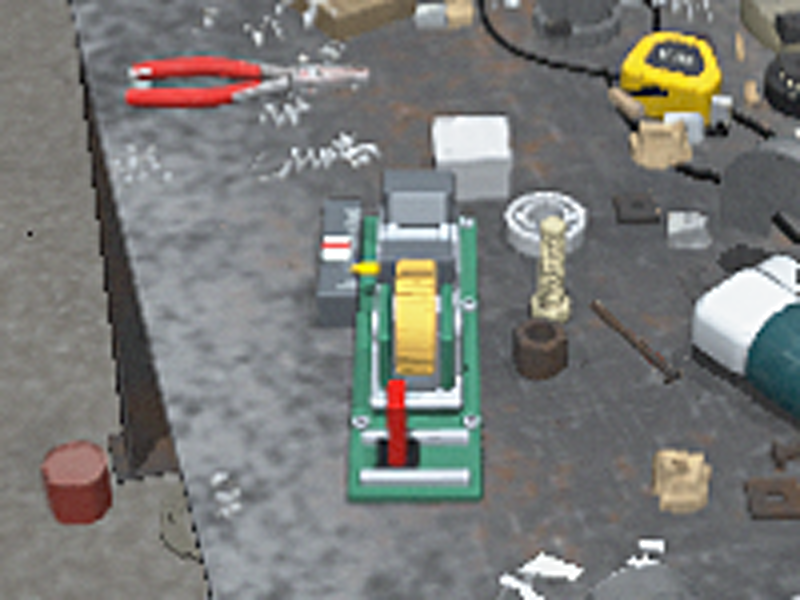

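View pics/top0c.png

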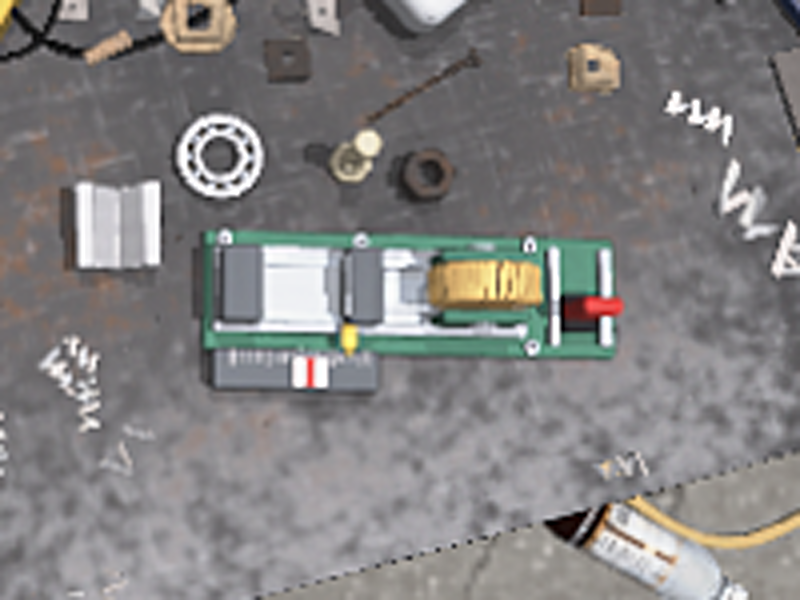

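The side crop shows the pointer tip at about (355,268), the red band at (336,244), the wheel at (415,315) and the red tab at (397,385). In the top crop the pointer tip is at (348,350), the band at (310,372), the wheel at (487,283) and the tab at (605,306). The jig is nearly aligned with the world.

```bash
cat > seg.py <<'E'
from h import *
def seg(n,im,d,box,kind):
    x,y,w,h=box; hsv=cv2.cvtColor(im,cv2.COLOR_BGR2HSV).astype(int); H,S,V=hsv[...,0],hsv[...,1],hsv[...,2]
    m={"red":((H<8)|(H>172))&(S>110)&(V>90),"yel":(H>20)&(H<35)&(S>150)&(V>110),"grn":(H>55)&(H<90)&(S>90),"brass":(H>14)&(H<30)&(S>100)}[kind]
    k=np.zeros_like(m);k[y:y+h,x:x+w]=1;m&=k.astype(bool); v,u=np.nonzero(m)
    return u,v,world(n,u,v,d[v,u])
E
python3 - <<'E'
from seg import *
D={n:np.load(f"{n}0.npz") for n in("side","top")}
B={"side":dict(mark=((285,248,14,15),"red"),ptr=((290,257,13,10),"yel"),lock=((300,286,14,28),"red"),wheel=((304,255,16,40),"brass")),
"top":dict(mark=((374,250,14,16),"red"),ptr=((386,243,10,14),"yel"),lock=((445,232,20,20),"red"),wheel=((408,224,36,22),"brass"),plate=((350,215,115,45),"grn"))}
for n in B:
    for k,(b,c) in B[n].items():
        u,v,P=seg(n,D[n]["im"],D[n]["d"],b,c)
        print(n,k,len(u),"px",u.min(),u.max(),v.min(),v.max(),u.mean().round(2),v.mean().round(2),"\n  min",P.min(0).round(4),"med",np.median(P,0).round(4),"max",P.max(0).round(4))
        if k=="plate":
            q=P[np.abs(P[:,2]-.01)<.006]; print(cv2.minAreaRect((q[:,:2]*1000).astype(np.float32)))
        if k in("mark","ptr"): 
            for a in zip(u,v,P.round(4).tolist()):print(a)
E
```

```text
side mark 7 px 288 294 256 256 291.0 256.0 
  min [ 0.4591 -0.1684  0.0258] med [ 0.467  -0.1654  0.0325] max [ 0.4745 -0.1562  0.0349]
(np.int64(288), np.int64(256), [0.4591, -0.1562, 0.0258])
(np.int64(289), np.int64(256), [0.4619, -0.1628, 0.0307])
(np.int64(290), np.int64(256), [0.4646, -0.1684, 0.0349])
(np.int64(291), np.int64(256), [0.467, -0.1668, 0.0337])
(np.int64(292), np.int64(256), [0.4695, -0.1654, 0.0325])
(np.int64(293), np.int64(256), [0.4719, -0.1641, 0.0315])
(np.int64(294), np.int64(256), [0.4745, -0.1673, 0.0338])
side ptr 16 px 296 302 260 263 299.19 261.62 
  min [ 0.4797 -1.1393  0.0104] med [ 0.4883 -0.1896  0.0339] max [ 0.5061 -0.1658  0.7755]
(np.int64(298), np.int64(260), [0.4845, -0.1847, 0.0345])
(np.int64(297), np.int64(261), [0.4821, -0.1874, 0.0336])
(np.int64(298), np.int64(261), [0.4846, -0.1896, 0.0353])
(np.int64(299), np.int64(261), [0.4871, -0.1935, 0.0382])
(np.int64(300), np.int64(261), [0.4894, -0.1886, 0.0343])
(np.int64(301), np.int64(261), [0.4919, -0.1881, 0.0339])
(np.int64(302), np.int64(261), [0.4943, -0.1863, 0.0325])
(np.int64(296),
[... 1509 characters left out ...]
0305])
(np.int64(391), np.int64(246), [0.4957, -0.1862, 0.0386])
(np.int64(390), np.int64(247), [0.4937, -0.1845, 0.0343])
(np.int64(391), np.int64(252), [0.4818, -0.1866, 0.0338])
top lock 52 px 449 459 239 244 453.77 241.29 
  min [ 0.4997 -0.3443  0.019 ] med [ 0.5044 -0.3326  0.059 ] max [ 0.5097 -0.3223  0.0655]
top wheel 286 px 411 438 230 241 424.33 235.66 
  min [ 0.4016 -0.2915  0.0444] med [ 0.5152 -0.2546  0.0801] max [ 0.5315 -0.007   1.0453]
top plate 760 px 355 456 223 253 411.41 239.46 
  min [ 0.4016 -0.3565  0.0026] med [ 0.5001 -0.2492  0.0091] max [ 0.5562 -0.007   1.0453]
((517.9620361328125, -229.2093963623047), (252.75958251953125, 71.46086120605469), 88.35953521728516)
```

```bash
cat > gap.py <<'E'
from seg import *
TH=-0.0286; ex=np.array([np.cos(TH),np.sin(TH)]); ey=np.array([-np.sin(TH),np.cos(TH)])
def gap(im,pc=390.5,mc=381):
    f=im.astype(float); b,g,rr=f[...,0],f[...,1],f[...,2]
    def cen(w,rows,c0,c1,z):
        o=[]
        for v in rows:
            x=np.arange(c0,c1); s=w[v,c0:c1]; s=np.clip(s-np.percentile(s,30),0,None)
            if s.max()<25: continue
            o.append(atz("top",[(x*s).sum()/s.sum()],[v],z)[0])
        return np.array(o)
    M=cen(rr-np.maximum(g,b),range(255,262),376,387,.032); P=cen(np.minimum(rr,g)-b,range(248,254),int(round(pc))-5,int(round(pc))+6,.034)
    m=(M[:,:2]@ey); p=(P[:,:2]@ey)
    return m,p
E
python3 - <<'E'
from gap import *
t=np.load("top0.npz"); im,d=t["im"],t["d"]
m,p=gap(im); print(m.round(4),p.round(4),np.median(m)-np.median(p))
print(im[250:253,384:396].tolist())
u,v,P=seg("top",im,d,(408,224,36,22),"brass"); Ps=seg("side",np.load("side0.npz")["im"],np.load("side0.npz")["d"],(304,255,16,40),"brass")[2]
for n,Q in(("top",P),("side",Ps)):
    Q=Q[(Q[:,2]>.06)&(Q[:,2]<.1)&(Q[:,1]>-.35)]; s=Q[:,:2]@ey; c=Q[:,:2]@ex
    from scipy.optimize import least_squares
    f=least_squares(lambda k:np.hypot(s-k[0],Q[:,2]-k[1])-.032,[np.median(s),.056],loss="soft_l1",f_scale=.001)
    print(n,"centre s",f.x,"x",np.percentile(c,[3,50,97]),"ztop",np.percentile(Q[:,2],98)); print("world",ex*(np.percentile(c,3)+np.percentile(c,97))/2+ey*f.x[0])
vv,uu=np.mgrid[0:400:2,0:640:2]; W=world("top",uu.ravel(),vv.ravel(),d[::2,::2].ravel())
W=W[(d[::2,::2].ravel()>0)]
for a in np.arange(-.45,.6,.1):
    print(round(a,2),[round(float(W[(abs(W[:,0]-x)<.05)&(abs(W[:,1]-a)<.05),2].max(initial=-1)),2) for x in np.arange(.2,.8,.1)])
E
```

```text
[-0.1493 -0.1492 -0.1491 -0.1492 -0.1492 -0.1491 -0.1494] [-0.1723 -0.1721 -0.1722 -0.1722 -0.1724 -0.1725] 0.023091952472738958
[[[141, 166, 105], [121, 143, 91], [80, 94, 61], [73, 83, 52], [91, 98, 51], [110, 172, 185], [116, 240, 255], [141, 254, 255], [125, 240, 255], [110, 162, 145], [115, 128, 73], [114, 132, 82]], [[136, 161, 99], [126, 150, 92], [95, 113, 69], [81, 95, 57], [103, 116, 62], [110, 156, 150], [105, 220, 246], [121, 244, 255], [112, 220, 240], [108, 146, 118], [115, 131, 75], [113, 133, 81]], [[135, 145, 111], [137, 147, 112], [135, 142, 116], [127, 130, 113], [127, 131, 98], [106, 108, 72], [82, 151, 170], [88, 192, 227], [87, 144, 150], [98, 102, 65], [121, 128, 98], [137, 145, 120]]]
top centre s [-0.24807704  0.05467167] x [0.51224633 0.52230445 0.5336148 ] ztop 0.08844777631238888
world [ 0.51562268 -0.26292936]
side centre s [-0.25035729  0.0563975 ] x [0.51403751 0.52308474 0.5342156 ] ztop 0.09004099709740045
world [ 0.51675297 -0.26524288]
-0.45 [-0.75, -0.75, 0.0, 0.02, 0.09, 0.03, 0.06]
-0.35 [-0.75, -0.75, 0.01, 0.06, 0.02, 0.06, 0.06]
-0.25 [-0.75, -0.75, 0.0, 0.09, 0.07, 0.12, 0.12]
-0.15 [-0.02, 0.0, 0.0, 0.05, 0.07, 0.12, 0.15]
-0.05 [-0.0, 0.02, 0.02, 0.04, 0.04, 0.07, 0.15]
0.05 [0.0, 0.02, 0.02, 0.08, 0.01, 0.04, 0.5]
0.15 [-0.0, 0.0, 0.05, 0.09, 0.12, 0.12, 0.5]
0.25 [0.0, 0.02, 0.07, 0.07, 0.12, 0.18, 0.41]
0.35 [0.06, 0.06, 0.06, 0.06, 0.18, 0.18, 0.18]
0.45 [0.41, 0.48, 0.04, 0.05, 0.18, 0.19, 0.17]
0.55 [0.28, 0.35, 0.06, 0.05, 0.29, 0.41, 0.4]
```

Call:
{"api": "apply_moves", "payload": {"targets": [{"rz": -8, "jaw": 0}, {"rz": -8}, {"rz": -7}], "squeeze": 10}}

```text
schema error: expected keys rx, ry, rz, x, y, z, jaw
```

Call:
{"api": "apply_moves", "payload": {"targets": [{"rx": 0, "ry": 0, "rz": -8, "x": 0, "y": 0, "z": 0, "jaw": 0}, {"rx": 0, "ry": 0, "rz": -8, "x": 0, "y": 0, "z": 0, "jaw": 0}, {"rx": 0, "ry": 0, "rz": -7, "x": 0, "y": 0, "z": 0, "jaw": 0}], "squeeze": 10}}

```text
time_s: 1.78
tool_pos: [0.2297, 0.4997, 0.2186]
orientation: [0.013, 1.0, 0.0, -0.0]
contact_force: [-0.6, 0.4, 0.0]
grip_width: 0.0675
grasp_force: 0.0
```

Call:
{"api": "apply_moves", "payload": {"targets": [{"rx": 0, "ry": 0, "rz": 0, "x": -2.2, "y": -5.5, "z": 0, "jaw": 0}, {"rx": 0, "ry": 0, "rz": 0, "x": -2.2, "y": -5.5, "z": 0, "jaw": 0}, {"rx": 0, "ry": 0, "rz": 0, "x": -2.2, "y": -5.5, "z": 0, "jaw": 0}, {"rx": 0, "ry": 0, "rz": 0, "x": -2.2, "y": -5.5, "z": 0, "jaw": 0}, {"rx": 0, "ry": 0, "rz": 0, "x": -2.2, "y": -5.5, "z": 0, "jaw": 0}, {"rx": 0, "ry": 0, "rz": 0, "x": -2.2, "y": -5.5, "z": 0, "jaw": 0}, {"rx": 0, "ry": 0, "rz": 0, "x": -2.2, "y": -5.5, "z": 0, "jaw": 0}, {"rx": 0, "ry": 0, "rz": 0, "x": -2.2, "y": -5.5, "z": 0, "jaw": 0}, {"rx": 0, "ry": 0, "rz": 0, "x": -2.2, "y": -5.5, "z": 0, "jaw": 0}, {"rx": 0, "ry": 0, "rz": 0, "x": -2.2, "y": -5.5, "z": 0, "jaw": 0}]}}

```text
time_s: 3.02
tool_pos: [0.4339, -0.0586, 0.2189]
orientation: [0.015, 1.0, -0.0, 0.0]
contact_force: [0.7, 1.0, 0.2]
grip_width: 0.0004
grasp_force: 0.0
```

Call:
{"api": "apply_moves", "payload": {"targets": [{"rx": 0, "ry": 0, "rz": 0, "x": -2.2, "y": -5.5, "z": 0, "jaw": 0}, {"rx": 0, "ry": 0, "rz": 0, "x": -2.2, "y": -5.5, "z": 0, "jaw": 0}, {"rx": 0, "ry": 0, "rz": 0, "x": -2.2, "y": -5.4, "z": 0, "jaw": 0}, {"rx": 0, "ry": 0, "rz": 0, "x": -2.0, "y": -5.4, "z": 0, "jaw": 0}, {"rx": 0, "ry": 0, "rz": 0, "x": 0, "y": 0, "z": 0, "jaw": 0}, {"rx": 0, "ry": 0, "rz": 0, "x": 0, "y": 0, "z": 0, "jaw": 0}]}}

```text
time_s: 3.78
tool_pos: [0.5126, -0.2764, 0.2183]
orientation: [0.015, 1.0, 0.0, -0.0]
contact_force: [0.2, 0.2, -0.0]
grip_width: 0.0007
grasp_force: 0.0
```

Call:
{"api": "apply_moves", "payload": {"targets": [{"rx": 0, "ry": 0, "rz": 0, "x": -0.35, "y": 0, "z": 4, "jaw": 0}, {"rx": 0, "ry": 0, "rz": 0, "x": 0, "y": 0, "z": 4, "jaw": 0}, {"rx": 0, "ry": 0, "rz": 0, "x": 0, "y": 0, "z": 3.4, "jaw": 0}, {"rx": 0, "ry": 0, "rz": 0, "x": 0, "y": 0, "z": 0.6, "jaw": 0}, {"rx": 0, "ry": 0, "rz": 0, "x": 0, "y": 0, "z": 0.6, "jaw": 0}, {"rx": 0, "ry": 0, "rz": 0, "x": 0, "y": 0, "z": 0, "jaw": 0}, {"rx": 0, "ry": 0, "rz": 0, "x": 0, "y": 0, "z": 0, "jaw": 0}]}}

```text
time_s: 4.65
tool_pos: [0.5169, -0.2772, 0.0937]
orientation: [0.015, 1.0, -0.0, 0.001]
contact_force: [-0.2, 0.4, 1.3]
grip_width: 0.0009
grasp_force: 0.0
```

Call:
{"api": "apply_moves", "payload": {"targets": [{"rx": 0, "ry": 0, "rz": 0, "x": 0, "y": 0, "z": 0.3, "jaw": 0}, {"rx": 0, "ry": 0, "rz": 0, "x": 0, "y": 0, "z": 0.2, "jaw": 0}, {"rx": 0, "ry": 0, "rz": 0, "x": 0, "y": 0, "z": 0.2, "jaw": 0}, {"rx": 0, "ry": 0, "rz": 0, "x": 0, "y": 0, "z": 0, "jaw": 0}, {"rx": 0, "ry": 0, "rz": 0, "x": 0, "y": 0, "z": 0, "jaw": 0}]}}

```text
time_s: 5.28
tool_pos: [0.5165, -0.2771, 0.0859]
orientation: [0.015, 1.0, -0.0, 0.0]
contact_force: [-1.2, 0.1, 4.7]
grip_width: 0.0006
grasp_force: 2.3
```

Call:
{"api": "apply_moves", "payload": {"targets": [{"rx": 0, "ry": 0, "rz": 0, "x": 0, "y": 0, "z": 0.1, "jaw": 0}, {"rx": 0, "ry": 0, "rz": 0, "x": 0, "y": 0.3, "z": 0, "jaw": 0}, {"rx": 0, "ry": 0, "rz": 0, "x": 0, "y": 0.3, "z": 0, "jaw": 0}, {"rx": 0, "ry": 0, "rz": 0, "x": 0, "y": 0.3, "z": 0, "jaw": 0}, {"rx": 0, "ry": 0, "rz": 0, "x": 0, "y": 0.3, "z": 0, "jaw": 0}, {"rx": 0, "ry": 0, "rz": 0, "x": 0, "y": 0.3, "z": 0, "jaw": 0}, {"rx": 0, "ry": 0, "rz": 0, "x": 0, "y": 0.3, "z": 0, "jaw": 0}, {"rx": 0, "ry": 0, "rz": 0, "x": 0, "y": 0.3, "z": 0, "jaw": 0}, {"rx": 0, "ry": 0, "rz": 0, "x": 0, "y": 0.3, "z": 0, "jaw": 0}, {"rx": 0, "ry": 0, "rz": 0, "x": 0, "y": 0, "z": 0, "jaw": 0}]}}

```text
time_s: 6.52
tool_pos: [0.5173, -0.2528, 0.0849]
orientation: [0.015, 1.0, 0.0, 0.0]
contact_force: [-0.5, 1.9, 5.5]
grip_width: 0.0006
grasp_force: 3.0
```

```bash
cat > chk.py <<'E'
import sys
from gap import *
im,d=r.grab_frame("top"); cv2.imwrite(f"pics/top{sys.argv[1]}.png",im)
f=im.astype(float); y=np.minimum(f[...,1],f[...,2])-f[...,0]; y=y[248:252,374:396].sum(0); print(y.astype(int).tolist()); pc=374+int(y.argmax())
m,p=gap(im,pc); print(m.round(4),p.round(4),np.median(m)-np.median(p)); o=r.get_obs(); print(o["time_s"],o["tool_pos"].round(4) if hasattr(o["tool_pos"],"round") else o["tool_pos"],o["contact_force"])
E
python3 chk.py 1
```

```text
[-85, -85, -85, -80, -65, -63, -64, -68, -68, -67, -78, -98, 178, 321, 321, 198, -146, -113, -109, -119, -127, -130]
[-0.1493 -0.1495 -0.1494 -0.1493 -0.1492 -0.1493 -0.1491] [-0.1645 -0.1638 -0.1638 -0.1638 -0.1632 -0.1636] 0.014482714885987846
6.575 [ 0.5173 -0.2528  0.0849] [-1.0940094   1.77545269  5.61473957]
```

Call:
{"api": "apply_moves", "payload": {"targets": [{"rx": 0, "ry": 0, "rz": 0, "x": 0, "y": 0, "z": -1, "jaw": 0}, {"rx": 0, "ry": 0, "rz": 0, "x": 0, "y": 0, "z": -0.6, "jaw": 0}, {"rx": 0, "ry": 0, "rz": 0, "x": 0, "y": -1.2, "z": 0, "jaw": 0}, {"rx": 0, "ry": 0, "rz": 0, "x": 0, "y": -1.2, "z": 0, "jaw": 0}, {"rx": 0, "ry": 0, "rz": 0, "x": 0, "y": 0, "z": 0.8, "jaw": 0}, {"rx": 0, "ry": 0, "rz": 0, "x": 0, "y": 0, "z": 0.5, "jaw": 0}, {"rx": 0, "ry": 0, "rz": 0, "x": 0, "y": 0, "z": 0.3, "jaw": 0}, {"rx": 0, "ry": 0, "rz": 0, "x": 0, "y": 0, "z": 0, "jaw": 0}]}}

```text
time_s: 7.58
tool_pos: [0.5162, -0.277, 0.0846]
orientation: [0.014, 1.0, -0.0, -0.0]
contact_force: [-4.0, -0.6, 5.3]
grip_width: 0.0004
grasp_force: 3.0
```

Call:
{"api": "apply_moves", "payload": {"targets": [{"rx": 0, "ry": 0, "rz": 0, "x": 0, "y": 0.3, "z": 0, "jaw": 0}, {"rx": 0, "ry": 0, "rz": 0, "x": 0, "y": 0.3, "z": 0, "jaw": 0}, {"rx": 0, "ry": 0, "rz": 0, "x": 0, "y": 0.3, "z": 0, "jaw": 0}, {"rx": 0, "ry": 0, "rz": 0, "x": 0, "y": 0.3, "z": 0, "jaw": 0}, {"rx": 0, "ry": 0, "rz": 0, "x": 0, "y": 0.3, "z": 0, "jaw": 0}, {"rx": 0, "ry": 0, "rz": 0, "x": 0, "y": 0.3, "z": 0, "jaw": 0}, {"rx": 0, "ry": 0, "rz": 0, "x": 0, "y": 0.3, "z": 0, "jaw": 0}, {"rx": 0, "ry": 0, "rz": 0, "x": 0, "y": 0.3, "z": 0, "jaw": 0}, {"rx": 0, "ry": 0, "rz": 0, "x": 0, "y": 0, "z": 0, "jaw": 0}]}}

```text
time_s: 8.7
tool_pos: [0.517, -0.2523, 0.0847]
orientation: [0.014, 1.0, 0.0, -0.0]
contact_force: [-2.8, 2.0, 5.7]
grip_width: 0.0007
grasp_force: 3.0
```

```bash
python3 chk.py 2
```

```text
[-85, -84, -85, -80, -65, -63, -68, -83, -27, 221, 308, 340, 255, -129, -78, -78, -101, -113, -125, -131, -131, -130]
[-0.1492 -0.1494 -0.1494 -0.1493 -0.1492 -0.1494 -0.1491] [-0.1573 -0.1571 -0.157  -0.1569 -0.1564 -0.1581] 0.007720110556623638
8.75 [ 0.517  -0.2524  0.0847] [-2.96482539  1.40536833  5.46350532]
```

Call:
{"api": "apply_moves", "payload": {"targets": [{"rx": 0, "ry": 0, "rz": 0, "x": 0, "y": 0, "z": -1, "jaw": 0}, {"rx": 0, "ry": 0, "rz": 0, "x": 0, "y": 0, "z": -0.6, "jaw": 0}, {"rx": 0, "ry": 0, "rz": 0, "x": 0, "y": -1.2, "z": 0, "jaw": 0}, {"rx": 0, "ry": 0, "rz": 0, "x": 0, "y": -1.2, "z": 0, "jaw": 0}, {"rx": 0, "ry": 0, "rz": 0, "x": 0, "y": 0, "z": 0.8, "jaw": 0}, {"rx": 0, "ry": 0, "rz": 0, "x": 0, "y": 0, "z": 0.5, "jaw": 0}, {"rx": 0, "ry": 0, "rz": 0, "x": 0, "y": 0, "z": 0.3, "jaw": 0}, {"rx": 0, "ry": 0, "rz": 0, "x": 0, "y": 0, "z": 0, "jaw": 0}]}}

```text
time_s: 9.75
tool_pos: [0.5162, -0.277, 0.0846]
orientation: [0.014, 1.0, -0.0, -0.0]
contact_force: [-3.9, -1.4, 6.8]
grip_width: 0.0004
grasp_force: 3.0
```

Call:
{"api": "apply_moves", "payload": {"targets": [{"rx": 0, "ry": 0, "rz": 0, "x": 0, "y": 0.3, "z": 0, "jaw": 0}, {"rx": 0, "ry": 0, "rz": 0, "x": 0, "y": 0.3, "z": 0, "jaw": 0}, {"rx": 0, "ry": 0, "rz": 0, "x": 0, "y": 0.3, "z": 0, "jaw": 0}, {"rx": 0, "ry": 0, "rz": 0, "x": 0, "y": 0.3, "z": 0, "jaw": 0}, {"rx": 0, "ry": 0, "rz": 0, "x": 0, "y": 0.3, "z": 0, "jaw": 0}, {"rx": 0, "ry": 0, "rz": 0, "x": 0, "y": 0.3, "z": 0, "jaw": 0}, {"rx": 0, "ry": 0, "rz": 0, "x": 0, "y": 0.3, "z": 0, "jaw": 0}, {"rx": 0, "ry": 0, "rz": 0, "x": 0, "y": 0.3, "z": 0, "jaw": 0}, {"rx": 0, "ry": 0, "rz": 0, "x": 0, "y": 0, "z": 0, "jaw": 0}]}}

```text
time_s: 10.88
tool_pos: [0.517, -0.2524, 0.0848]
orientation: [0.014, 1.0, 0.0, -0.0]
contact_force: [-2.8, 2.1, 5.0]
grip_width: 0.0007
grasp_force: 3.0
```

```bash
python3 chk.py 3; python3 -c "
import cv2;im=cv2.imread('pics/top3.png');cv2.imwrite('pics/top3c.png',cv2.resize(im[225:275,350:430],None,fx=10,fy=10,interpolation=cv2.INTER_CUBIC))"
```

```text
[-85, -85, -84, -88, -98, 82, 276, 315, 270, 97, -101, -71, -68, -69, -65, -79, -109, -118, -122, -130, -130, -131]
[-0.1493 -0.1494 -0.1494 -0.1493 -0.1492 -0.1492 -0.1492] [-0.1488 -0.1489 -0.1491 -0.1492 -0.1484 -0.1487] -0.00044096502706941765
10.925 [ 0.517  -0.2524  0.0847] [-2.51528729  2.55017669  5.58652581]
```

View pics/top3c.png

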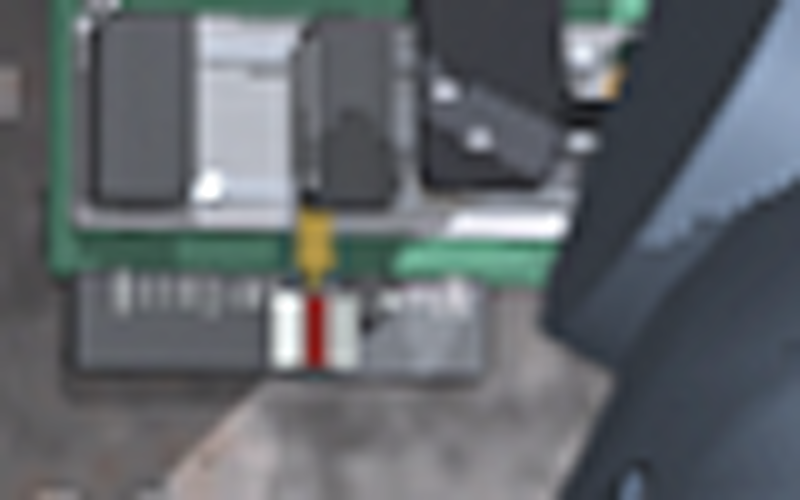

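The crop shows the pointer tip at (315,275), right over the red band at (316,330), so the jaw is centred. Next I lift off and go to the lock tab.

Call:
{"api": "apply_moves", "payload": {"targets": [{"rx": 0, "ry": 0, "rz": 0, "x": 0, "y": 0, "z": -0.6, "jaw": 0}, {"rx": 0, "ry": 0, "rz": 0, "x": 0, "y": 0, "z": -2.5, "jaw": 0}, {"rx": 0, "ry": 0, "rz": 0, "x": 1.5, "y": -2.7, "z": 0, "jaw": 0}, {"rx": 0, "ry": 0, "rz": 0, "x": 1.5, "y": -2.7, "z": 0, "jaw": 0}, {"rx": 0, "ry": 0, "rz": 0, "x": 1.5, "y": -2.7, "z": 0, "jaw": 0}, {"rx": 0, "ry": 0, "rz": 0, "x": 0, "y": 0, "z": 2.5, "jaw": 0}, {"rx": 0, "ry": 0, "rz": 0, "x": 0, "y": 0, "z": 2.5, "jaw": 0}, {"rx": 0, "ry": 0, "rz": 0, "x": 0, "y": 0, "z": 2, "jaw": 0}, {"rx": 0, "ry": 0, "rz": 0, "x": 0, "y": 0, "z": 0, "jaw": 0}, {"rx": 0, "ry": 0, "rz": 0, "x": 0, "y": 0, "z": 0, "jaw": 0}]}}

```text
time_s: 12.18
tool_pos: [0.4702, -0.3329, 0.0464]
orientation: [0.015, 1.0, -0.0, 0.0]
contact_force: [-0.3, 0.3, -0.4]
grip_width: 0.0005
grasp_force: 0.0
```

```bash
python3 chk.py 4
```

```text
[-83, -82, -79, -90, -109, 58, 304, 390, 361, 204, -128, -102, -110, -127, -130, -123, -109, -78, -81, -81, -80, -79]
[-0.1492 -0.1492 -0.1493 -0.1493 -0.1493 -0.1492 -0.1493] [-0.1488 -0.1488 -0.1492 -0.1494 -0.1491 -0.1488] -0.0002914277916717112
12.225 [ 0.4703 -0.333   0.0466] [-1.01929688 -0.73774354 -0.41534279]
```

Call:
{"api": "apply_moves", "payload": {"targets": [{"rx": 0, "ry": 0, "rz": 0, "x": -1, "y": 0, "z": 0, "jaw": 0}, {"rx": 0, "ry": 0, "rz": 0, "x": -0.6, "y": 0, "z": 0, "jaw": 0}, {"rx": 0, "ry": 0, "rz": 0, "x": -0.3, "y": 0, "z": 0, "jaw": 0}, {"rx": 0, "ry": 0, "rz": 0, "x": -0.3, "y": 0, "z": 0, "jaw": 0}, {"rx": 0, "ry": 0, "rz": 0, "x": -0.3, "y": 0, "z": 0, "jaw": 0}, {"rx": 0, "ry": 0, "rz": 0, "x": -0.3, "y": 0, "z": 0, "jaw": 0}, {"rx": 0, "ry": 0, "rz": 0, "x": -0.3, "y": 0, "z": 0, "jaw": 0}, {"rx": 0, "ry": 0, "rz": 0, "x": -0.2, "y": 0, "z": 0, "jaw": 0}, {"rx": 0, "ry": 0, "rz": 0, "x": 0, "y": 0, "z": 0, "jaw": 0}]}}

```text
time_s: 13.35
tool_pos: [0.5031, -0.3337, 0.0456]
orientation: [0.015, 1.0, -0.0, 0.0]
contact_force: [0.8, -0.6, -0.8]
grip_width: 0.0004
grasp_force: 0.0
```

Call:
{"api": "apply_moves", "payload": {"targets": [{"rx": 0, "ry": 0, "rz": 0, "x": -0.2, "y": 0, "z": 0, "jaw": 0}, {"rx": 0, "ry": 0, "rz": 0, "x": -0.2, "y": 0, "z": 0, "jaw": 0}, {"rx": 0, "ry": 0, "rz": 0, "x": 0, "y": 0, "z": 0, "jaw": 0}]}}

```text
time_s: 13.72
tool_pos: [0.507, -0.3338, 0.0456]
orientation: [0.015, 1.0, -0.0, 0.0]
contact_force: [0.1, 0.0, -0.4]
grip_width: 0.0003
grasp_force: 0.1
```

```bash
python3 - <<'E'
from seg import *
im,d=r.grab_frame("side"); u,v,P=seg("side",im,d,(295,282,32,32),"red"); print(len(u),u.min(),u.max(),v.min(),v.max(),np.percentile(P,[3,50,97],axis=0).round(4)); print(r.get_obs()["contact_force"],r.get_obs()["tool_pos"])
cv2.imwrite("pics/side5c.png",cv2.resize(im[230:330,260:360],None,fx=6,fy=6,interpolation=cv2.INTER_CUBIC))
E
```

```text
73 312 316 296 311 [[ 0.5156 -0.3495  0.0192]
 [ 0.5202 -0.347   0.0381]
 [ 0.5246 -0.3427  0.0607]]
[-0.0161103   0.03393581 -0.17806513] [ 0.50700811 -0.33379408  0.04564027]
```

View pics/side5c.png

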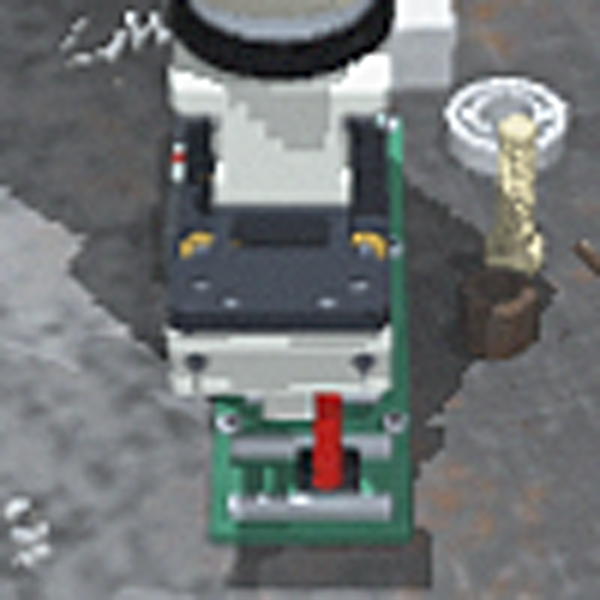

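The side crop shows the tab at (327,440), moved about 15 mm and still touching the finger. I push on until I feel the end stop.

Call:
{"api": "apply_moves", "payload": {"targets": [{"rx": 0, "ry": 0, "rz": 0, "x": -0.15, "y": 0, "z": 0, "jaw": 0}, {"rx": 0, "ry": 0, "rz": 0, "x": 0, "y": 0, "z": 0, "jaw": 0}]}}

```text
time_s: 14.02
tool_pos: [0.5084, -0.3338, 0.0457]
orientation: [0.015, 1.0, -0.0, 0.0]
contact_force: [-0.4, -0.8, 0.1]
grip_width: 0.0006
grasp_force: 0.4
```

Call:
{"api": "apply_moves", "payload": {"targets": [{"rx": 0, "ry": 0, "rz": 0, "x": -0.15, "y": 0, "z": 0, "jaw": 0}, {"rx": 0, "ry": 0, "rz": 0, "x": 0, "y": 0, "z": 0, "jaw": 0}]}}

```text
time_s: 14.28
tool_pos: [0.5089, -0.3338, 0.0456]
orientation: [0.015, 1.0, 0.0, -0.001]
contact_force: [-6.9, -0.3, 3.8]
grip_width: 0.0008
grasp_force: 3.6
```

The end stop is reached: 7 N, and the finger no longer advances. I withdraw.

Call:
{"api": "apply_moves", "payload": {"targets": [{"rx": 0, "ry": 0, "rz": 0, "x": 0.6, "y": 0, "z": 0, "jaw": 0}, {"rx": 0, "ry": 0, "rz": 0, "x": 2.5, "y": 0, "z": 0, "jaw": 0}, {"rx": 0, "ry": 0, "rz": 0, "x": 2, "y": 0, "z": -3, "jaw": 0}, {"rx": 0, "ry": 0, "rz": 0, "x": 2, "y": 0, "z": -4, "jaw": 0}, {"rx": 0, "ry": 0, "rz": 0, "x": 2, "y": 0, "z": -4, "jaw": 0}, {"rx": 0, "ry": 0, "rz": 0, "x": 0, "y": 0, "z": 0, "jaw": 0}, {"rx": 0, "ry": 0, "rz": 0, "x": 0, "y": 0, "z": 0, "jaw": 0}]}}

```text
time_s: 15.15
tool_pos: [0.4189, -0.331, 0.1552]
orientation: [0.015, 1.0, 0.0, 0.0]
contact_force: [1.2, -1.1, 0.4]
grip_width: 0.0002
grasp_force: 0.0
```

```bash
python3 chk.py 6; python3 - <<'E'
from seg import *
im,d=r.grab_frame("side"); u,v,P=seg("side",im,d,(295,282,32,32),"red"); print(len(u),np.percentile(P,[3,50,97],axis=0).round(4))
E
```

```text
[-80, -79, -77, -86, -107, 56, 297, 382, 354, 200, -117, -75, -64, -71, -81, -81, -83, -80, -81, -82, -78, -79]
[-0.1492 -0.1493 -0.1493 -0.1493 -0.1492 -0.1492 -0.1493] [-0.1492 -0.1493 -0.1494 -0.1495 -0.1491 -0.1488] -4.4078712955919475e-05
15.2 [ 0.4188 -0.3309  0.1547] [ 0.7375609  -0.77746701 -0.99279109]
99 [[ 0.5179 -0.3494  0.0149]
 [ 0.5223 -0.346   0.0463]
 [ 0.5279 -0.2994  0.0635]]
```

Pointer is centred and the tab is at its stop, 17.4 mm from its start.

```bash
python3 -c "
from bench import r
print(r.sign_off())"
```

```text
the job is handed in; nothing more can be done
None
```

I closed the jaw with the wheel until the pointer measured within about 0.1 mm of the red band's centre, pushed the lock tab to its end stop, withdrew the hand, and handed the job in at about 15 s; no verdict came back, and I did not re-measure the loose parts.

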